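# Close a sterilising pot and set its cap to vent

## Robot

A 6-joint arm with a two-finger parallel gripper is mounted at the origin on a cart in front of the work surface, level with it; the furniture and walls round the work are solid. World frame = base frame: x ahead of the robot, y to its left, z up, the work surface at z = 0. Lengths are in m, angles in degrees, forces in N, time in s.
With the tool pointing down it reaches from about 0.25 to 0.725 m from the base axis. Payload 4 kg.
Tool frame: the origin (TCP) lies midway between the tips of the shut fingers; the grasp point (between the pads) lies bot.pinch_z behind it (bot.pinch_z is the distance from the TCP to the grasp point, in m); z points along the fingers, y is the line along which they close (so a half turn about z gives the same grasp; the last joint's range is limited). The gripper opens to 85 mm and grips with 20 to 120 N. Pads are 22 mm wide; open, the fingers measure 114 mm over their backs; the gripper's body (76 mm by 85 mm) begins 54 mm behind the grasp point. The pads swing forward as they close: fully open they stand 13 mm farther back than shut.
Start: joints at [-68.468, 13.785, 0.286, 76.501, 0, 90], TCP at [0.184, -0.465, 0.231] pointing down, gripper open.
Joint ranges: [-155.79, 155.79], [-60.16, 107.12], [-62.33, 73.08], [-114, 123.19], [-81.49, 82.49], [-180, 180]. Speed limits (degrees/s): [159.86, 159.86, 180, 180, 180, 180].

## Interface

Orientations are given as a 3x3 rotation matrix whose columns are the frame's x, y, z axes.
In Python, from workcell import bot gives the robot as it stands.
- The arm moves only by the shell command python3 -m crank 'ROWS' [OPENING] [FORCE]. ROWS is JSON, a list of rows, each a list of 6 numbers: the shift along the world's x, y, z in cm, then the turn, a rotation vector about the world's x, y, z in rad. A call has 1 to 10 rows; each row shifts and turns the commanded pose from where the row before left it; what a row does not reach is not made up. A row lasts 1/12 s, in which the tool goes at most 41.7 mm and 7.16 degrees, less where a joint would pass 70% of its speed; a pose out of reach is approached as far as the arm can. A call with a gripper value outside its range is refused whole. OPENING is the finger opening in cm, from 0 to 8.54, set as the call begins (- or left out, the last holds). The fingers move at their own pace and stop on an object; FORCE is the grip in N (left out, the last holds). Time passes only in rows, so rows that do not move let the fingers close. It gives the time, the measured TCP pose, the force, the opening and the grip force at its end, in the units of the state.
- bot.observe(): the state, without advancing time (a new reading comes with each control period).
- bot.camera(name): name is "side" or "top"; returns a dict with "frame" (480x640x3 uint8, red, green, blue), "range_z" (480x640 float32, m along the optical axis (not along the pixel's ray), 0 where there is no reading), "fx", "fy", "cx", "cy" (pixels), "R" (3x3) and "t" (3): a world point X has camera coordinates R X + t. Camera axes: x right, y down, z forward; pixel columns grow to the right and rows downward; lengths in m; the calibration is good to about 2 mm. A picture is of the moment at which its call begins.
- bot.finish_job(): hands the job in; it is judged then, once.
Trained networks look in the newest picture that a camera, given by its name, has taken for a name from the list of things; names that differ only in an ending like _2 or _b are one class to them, and where a whole thing is asked for, a point or a joint stands for the part that bears it (a point fixed in the world has none). Each returns a list of dicts, best first, with "conf" (0 to 1); they miss things now and then, are a little off and sometimes report something else, mostly with a low value. They report only what shows in the picture. A call takes as long as a camera call.
- bot.find_in(query, camera): "location" ([column, row] in pixels, amid what is visible of it).
- bot.outline_of(query, camera): "mask" (480x640 bool, what is visible of it) and "location" ([column, row] in pixels, amid what is visible of it).
The state is a dict: "clock": time; "joint_pos": joint angles; "joint_vel": joint speeds; "joint_efforts": joint torques, N m; "ee_pos": TCP position; "tcp_rot": TCP orientation; "ft_force": force on the tool from outside, world axes, zero at the start; "torque": the same for the moment, N m; "opening": finger opening in m; "finger_force": force on a finger pad.
Only numpy, scipy, OpenCV 4.12 (cv2) and the standard library are available. Lean on these libraries where they do the work, as an engineer would, in place of code of your own. Each camera call takes 0.05 s, during which the arm holds its last target. There are 200 camera calls.

## Task

The steriliser pot came back from the washer with its screw cap propped open by the red-handled lock pin: draw the pin up out of its bore and park it in the notch in the side of the same bracket, its collar resting on the plate, and let go of it. Then screw the cap down by its black knob (clockwise from above) until it bottoms out, and back it off a quarter turn so that the pot can vent in the autoclave. Finish while holding the knob there, still gripped, so that the cap cannot creep while I put the indicator tape across it; leave the cups, jars, beaker and dish round it alone.

Things in the scene. Friction and masses are not known exactly. Their poses are not given: they have to be found in the camera images.
- pot: Stainless pot, 84 mm wide, on a dark base plate (104 x 168 x 10 mm) that does not move. Origin: on the pot's upright axis at the worktop; z up. In this frame an aluminium bracket plate, 40 mm wide in x, 12 mm thick, runs from the pot towards -y to y = -116 mm; its flat top is at z = 60 mm. A small pressure gauge (top at z = 55 mm) stands out towards +y.
- pot_bore (a point): Centre of the bracket's vertical bore, at the plate's top (pot frame x 0, y -68, z 60 mm); 10 mm wide, right through the 12 mm plate.
- pot_notch (a point): The bracket's side notch, at the plate's top (pot frame x 0, y -98.5, z 60 mm): an 11 mm wide slot right through the plate along the pot's x axis, from the closed end (x = +5 mm) to its open end at the plate's -x edge (x = -20 mm). A pin pushed nearly to the closed end stands at this point. It can be let in from above or from the open side; free below down to z = 10 mm.
- pin: Loose lock pin, 40 to 70 g, standing in the bore at the start. Origin: on its axis at the underside of its steel collar (20 mm wide, 4 mm thick), which rests on the plate; z along the pin, up. Below the origin a steel shank, 8 mm thick, 34 mm long; above the collar a round red handle, 14 mm thick, from 4 to 50 mm above the origin: grip it at about 40 mm.
- cap: The screw cap: steel skirt 84 mm wide, 20 mm tall; above it a round black ribbed knob, 43 mm wide, from 26 to 54 mm above the origin. Origin: on the axis at the skirt's underside (66 mm above the worktop when seated, 1.6 mm higher for each rad unscrewed).
- cap_grip (a point): Middle of the black knob, on its axis, 42 mm above the cap's origin: the height to grip it. The fingers may take the knob at any angle.
- cap_tab (a point): Top of the cap's tab, 76 mm from the axis: a steel tab, 12 mm wide, 8 mm thick, red line on top, that sticks out from the skirt's underside to 82 mm from the axis. It runs against the pin while that is in its bore, and clears a pin parked in the notch. With the cap seated it points 144 degrees counter-clockwise, from above, from the pot's x axis.
- cap_turn (a joint): Turn of the cap in rad: 0 = screwed fully down on its stop; grows as it is unscrewed, counter-clockwise from above (a quarter turn open = 1.571). 2.8 to 3.3 at the start, stops at 3.6; the pin in its bore blocks it from going below about 2.4. Friction about 0.12 N m; it stays where it is left.
- cup_front: Bystander: white sample cup, nearer the robot; origin under its centre. Leave it alone.
- cup_back: Bystander: white sample cup, farther from the robot; origin under its centre. Leave it alone.
- beaker: Bystander: small glass beaker; origin under its centre. Leave it alone.
- dish: Bystander: petri dish; origin under its centre. Leave it alone.
- jar_red: Bystander: jar with the red label; origin under its centre. Leave it alone.
- jar_tasted: Bystander: open jar with the purple label; origin under its centre. Leave it alone.

How it is judged (in metres and radians):
On the way, in this order (a step that is already met when the one before it is completed fails the run):
1. the pin is drawn right out of its bore, its tip above the bracket (z of pin in the frame of pot above 0.096 m), for 0.1 s.
2. the pin is parked upright in the notch, its collar on the plate, and released (x of pin in the frame of pot between -0.017 and 0.006 m and y of pin in the frame of pot between -0.1015 and -0.0955 m and z of pin in the frame of pot between 0.057 and 0.063 m and angle between pin's own z axis and vertical below 0.15 rad and contact force between the fingers and pin below 0.1 N and linear speed of pin below 0.02 m/s), for 0.2 s.
3. the cap is screwed down until it bottoms out (value of joint cap_turn below 0.06 rad), for 0.1 s.
At the end, for the whole second after the job is handed in: The cap stands still a quarter turn (1.571 rad, within 15 degrees) off its stop, its knob gripped between the fingers (over 4 N, within 25 mm of the middle); the pin stands upright (within 9 degrees) in the notch, collar on the plate (within 3 mm), at most 17 mm towards the open side (value of joint cap_turn between 1.31 and 1.83 rad and velocity of joint cap_turn between -0.05 and 0.05 rad/s and contact force between the fingers and cap above 4 N and distance between the grasp point and cap_grip below 0.025 m and x of pin in the frame of pot between -0.017 and 0.006 m and y of pin in the frame of pot between -0.1015 and -0.0955 m and z of pin in the frame of pot between 0.057 and 0.063 m and angle between pin's own z axis and vertical below 0.15 rad); the arm keeps its last pose, push and grip.
It fails at once if a bystander is moved by more than 2 cm (distance of any of cup_front, cup_back, beaker, dish, jar_red, jar_tasted from where it was at the start of the episode above 0.02 m).
It also fails if it takes over 61 s, if anything falls off the work surface, if the arm or the gripper's body presses on something with over 40 N, if the wrist force passes 120 N, or if a joint passes its speed limit or range.

## Working session

There is one attempt and no reset: what is moved stays moved. The work goes in short steps, Python scripts to look and compute and a shell command to move; the robot and the scene stay as the last step left them, time stands still between calls to the robot, and variables do not carry over. Pictures are saved under pics/ and viewed, at most 10 in all, crops included, and the job is handed in when it is done.

```bash
mkdir -p pics; ls; cat > h.py <<'E'
import numpy as np, cv2
from workcell import bot
def px2w(c,u,v,z=None,plane=None):
    R,t=np.array(c["R"]),np.array(c["t"])
    d=np.array([(u-c["cx"])/c["fx"],(v-c["cy"])/c["fy"],1.0])
    o=-R.T@t; w=R.T@d
    if plane is not None: return o+w*(plane-o[2])/w[2]
    return o+w*z
def cloud(c,m):
    v,u=np.nonzero(m&(c["range_z"]>0)); z=c["range_z"][v,u].astype(float)
    P=np.stack([(u-c["cx"])/c["fx"]*z,(v-c["cy"])/c["fy"]*z,z],1)
    return (P-np.array(c["t"]))@np.array(c["R"]), np.stack([u,v],1)
E
python3 - <<'E'
from h import *
print(bot.pinch_z, bot.observe())
ims=[]
for n in("top","side"):
    c=bot.camera(n); im=c["frame"][:,:,::-1]; cv2.imwrite(f"pics/{n}0.png",im)
    print(n,c["fx"],np.round(-np.array(c["R"]).T@c["t"],3),np.round(c["R"],2).tolist())
    for q in("pot","pin","cap","cap_tab","pot_bore","pot_notch","cap_grip","cup_front","cup_back","beaker","dish","jar_red","jar_tasted"):
        o=bot.outline_of(q,n)[:1]; f=bot.find_in(q,n)[:1]
        s=""
        if o:
            P,_=cloud(c,o[0]["mask"]); 
            if len(P): s=(np.round(np.median(P,0),3).tolist(),np.round(P.min(0),3).tolist(),np.round(P.max(0),3).tolist())
        print(q,[(np.round(x["location"]),round(x["conf"],2)) for x in f],s)
E
```

```text
pics
0.0187 {'clock': 0.0, 'joint_pos': array([-6.84691760e+01,  1.38322509e+01,  2.11935732e-01,  7.64998668e+01,
        1.08899450e-04,  8.99995370e+01]), 'joint_vel': array([ 0.00795454,  0.01088579,  0.06556091, -0.0111813 , -0.02737385,
       -0.02158337]), 'joint_efforts': array([ 1.78674563e-03, -3.72321582e+01,  2.52405828e+01,  1.69725891e-02,
        1.67265148e-04, -1.53974787e-05]), 'ee_pos': array([ 0.18326852, -0.46451965,  0.23040064]), 'tcp_rot': array([[ 9.30217299e-01,  3.67008430e-01, -7.68043187e-04],
       [ 3.67009233e-01, -9.30215251e-01,  1.95189818e-03],
       [ 1.91759999e-06, -2.09756839e-03, -9.99997800e-01]]), 'ft_force': array([ 0.12525299, -0.05998901, -0.70781658]), 'torque': array([-0.00110506,  0.00658488,  0.02844002]), 'finger_force': 0.0, 'opening': 0.08552229419532319}
top 444.5220747825604 [ 0.342 -0.006  1.123] [[-0.01, -1.0, 0.01], [-0.98, 0.01, -0.2], [0.2, -0.02, -0.98]]
pot [(array([318., 247.]), 0.69)] ([0.548, -0.011, 0.059], [0.476, -0.109, 0.003], [0.632, 0.101, 0.131])
pin [(array([326., 250.]), 0.63)] 
cap [] ([0.565, 0.01, 0.092]
[... 1936 characters left out ...]
0.526, -0.245, -0.004], [0.619, 0.061, 0.128])
cup_front [(array([386., 352.]), 0.93)] ([0.427, 0.312, 0.022], [0.4, 0.241, -0.002], [0.451, 0.342, 0.039])
cup_back [(array([325., 372.]), 0.62)] ([0.554, 0.371, 0.021], [0.531, 0.35, -0.003], [0.577, 0.402, 0.039])
beaker [(array([337., 227.]), 0.89)] ([0.534, -0.258, 0.045], [0.503, -0.44, -0.003], [0.559, -0.053, 0.111])
dish [(array([370., 216.]), 0.55)] ([0.418, -0.405, 0.014], [0.376, -0.5, -0.003], [0.462, -0.369, 0.02])
jar_red [(array([256., 349.]), 0.59)] ([0.707, 0.342, 0.059], [0.671, 0.28, 0.003], [0.749, 0.359, 0.078])
jar_tasted [(array([286., 214.]), 0.59)] ([0.703, -0.358, 0.054], [0.671, -0.423, 0.003], [0.735, -0.34, 0.089])
```

```bash
python3 - <<'E'
import cv2,numpy as np
a=cv2.resize(cv2.imread("pics/top0.png")[170:320,240:400],None,fx=3.75,fy=3.75,interpolation=2)[:, :]
b=cv2.resize(cv2.imread("pics/side0.png")[210:330,260:400],None,fx=3.0,fy=3.0)
a=cv2.resize(a,(480,450));b=cv2.resize(b,(320,274))
c=np.zeros((450,800,3),np.uint8);c[:, :480]=a;c[:274,480:]=b
cv2.imwrite("pics/a.png",c)
E
```

```text
(no output)
```

View pics/a.png

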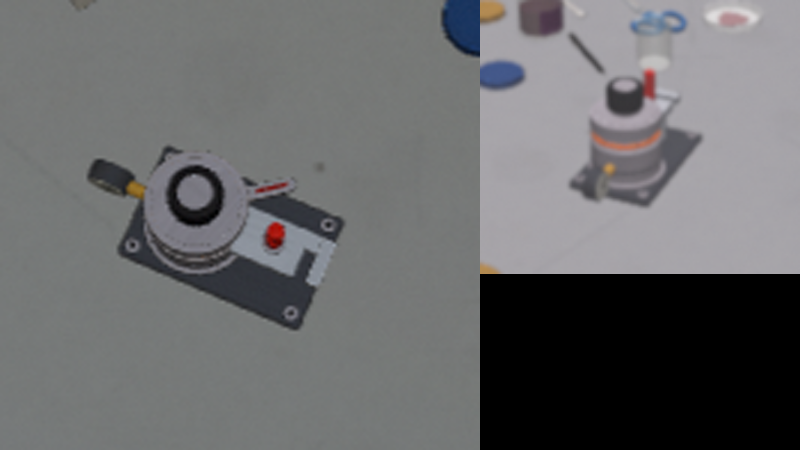

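The crop (3x, origin 240,170) shows the knob at full-image px (305,235), the red pin at (332,248), the notch opening towards the robot at about (341,258), and the tab to the right of the cap at (330,232). Next I'll measure these.

```bash
cat >> h.py <<'E'
def measure():
    r={}
    for n in("top","side"):
        c=bot.camera(n); f=c["frame"].astype(int)
        P,uv=cloud(c,np.ones((480,640),bool)); C=f[uv[:,1],uv[:,0]]
        near=(abs(P[:,0]-.55)<.12)&(abs(P[:,1])<.16)
        red=near&(C[:,0]>120)&(C[:,1]<70)&(C[:,2]<70)
        r[n]=(c,P,uv,C,near,red)
    return r
E
python3 - <<'E'
from h import *
for n,(c,P,uv,C,near,red) in measure().items():
    k=near&(P[:,2]>.112)&(np.hypot(P[:,0]-.567,P[:,1]-.01)<.04)
    dark=k&(C.max(1)<70)
    (cx,cy),r=cv2.minEnclosingCircle(P[k][:,:2].astype(np.float32))
    print(n,"knob",np.round([cx,cy,r],4),"med",np.median(P[k],0).round(4),P[k].max(0).round(4),P[k].min(0).round(4))
    R=P[red]; lab=R[R[:,2]>.06]
    print("red hist",len(R)); 
    m=near&red&(np.hypot(P[:,0]-.54,P[:,1]+.05)<.03)
    print("pin",m.sum(),np.median(P[m],0).round(4),P[m].min(0).round(4),P[m].max(0).round(4),uv[m].mean(0))
    pt=near&(C.max(1)<85)&(abs(P[:,2]-.01)<.006)
    rect=cv2.minAreaRect(P[pt][:,:2].astype(np.float32)); print("plate",pt.sum(),rect)
    br=near&(abs(P[:,2]-.06)<.004)&(C.min(1)>110)&(np.hypot(P[:,0]-.567,P[:,1]-.01)>.05)
    print("bracket",br.sum(),cv2.minAreaRect(P[br][:,:2].astype(np.float32)))
    t=near&(P[:,2]>.068)&(P[:,2]<.09)&(np.hypot(P[:,0]-.567,P[:,1]-.01)>.052)&(np.hypot(P[:,0]-.567,P[:,1]-.01)<.09)
    print("tab",t.sum(),np.median(P[t],0).round(4))
for q in[(305,234.7)]:
    c=bot.camera("top"); print(px2w(c,*q,plane=.124))
E
```

```text
top knob [0.5675 0.013  0.0225] med [0.5664 0.0138 0.1251] [0.5888 0.035  0.1303] [ 0.5456 -0.009   0.1125]
red hist 27
pin 27 [ 0.5385 -0.0483  0.1094] [ 0.533  -0.0553  0.0864] [ 0.5468 -0.0433  0.1158] [331.33333333 247.14814815]
plate 933 ((0.5548224449157715, -0.015128351747989655), (0.16757167875766754, 0.1042829155921936), 65.59516143798828)
bracket 289 ((0.5340517163276672, -0.06260886788368225), (0.06567863374948502, 0.040157634764909744), 66.32810974121094)
tab 62 [ 0.5805 -0.0522  0.0799]
side knob [0.5674 0.0144 0.0236] med [0.567  0.0224 0.1231] [0.5883 0.0368 0.128 ] [ 0.5463 -0.0068  0.1121]
red hist 31
pin 31 [ 0.5391 -0.044   0.0946] [ 0.5361 -0.048   0.08  ] [ 0.5446 -0.0384  0.1108] [333.5483871  246.80645161]
plate 23 ((0.5869700908660889, 0.059780415147542953), (0.005728041287511587, 0.09211697429418564), 66.13223266601562)
bracket 62 ((0.5167796015739441, -0.0650433748960495), (0.05902325361967087, 0.028346819803118706), 89.89352416992188)
tab 25 [ 0.539  -0.0455  0.0826]
[0.56530371 0.01176256 0.124     ]
```

Pot axis is at (0.567, 0.0135) with its +y axis at 66° in the world. That puts the bore at (0.539, -0.0485), the notch at (0.527, -0.0765) and cap_turn at about 2.82. I'll close the fingers along pot x, which means turning the tool by +0.777 rad.

```bash
python3 -m crank '[[2.4,2.8,0,0,0,0.055],[2.4,2.8,0,0,0,0.055],[2.4,2.8,0,0,0,0.055],[2.4,2.8,0,0,0,0.055],[2.4,2.8,0,0,0,0.055],[2.4,2.8,0,0,0,0.055],[2.4,2.8,0,0,0,0.055],[2.4,2.8,0,0,0,0.055],[2.4,2.8,0,0,0,0.055],[2.4,2.8,0,0,0,0.055]]' 3.2 30; python3 -m crank '[[2.4,2.8,0,0,0,0.055],[2.4,2.8,0,0,0,0.055],[2.4,2.8,0,0,0,0.055],[2.4,2.8,0,0,0,0.055],[2,2.4,0,0,0,0.007],[0,0,0,0,0,0],[0,0,0,0,0,0]]'; python3 -c "
from h import *
s=bot.observe();print(s['joint_pos'].round(1),s['ee_pos'].round(4),np.degrees(np.arctan2(s['tcp_rot'][1,1],s['tcp_rot'][0,1])))"
```

```text
clock: 3.68
ee_pos: [0.4245, -0.1835, 0.2316]
tcp_rot: [[0.599, 0.801, 0.001], [0.801, -0.599, -0.0], [0.0, 0.001, -1.0]]
ft_force: [0.6, -0.3, 0.3]
opening: 0.0321
finger_force: 0.0
clock: 4.27
ee_pos: [0.54, -0.0477, 0.2307]
tcp_rot: [[0.403, 0.915, -0.001], [0.915, -0.403, -0.0], [-0.001, -0.001, -1.0]]
ft_force: [-0.2, -0.8, 0.2]
opening: 0.0322
finger_force: 0.0
[ -5.   18.7   6.8  78.2  -0.  108.7] [ 0.54   -0.0477  0.2307] -23.773754030156145
```

```bash
python3 -m crank '[[-0.05,-0.05,-3,0,0,0],[0,0,-3,0,0,0],[0,0,-3,0,0,0],[0,0,-2.5,0,0,0],[0,0,-2,0,0,0],[0,0,-1.2,0,0,0],[0,0,0,0,0,0]]'; python3 -c "
from h import *
c=bot.camera('top');a=c['frame'][190:290,270:380,::-1]
d=bot.camera('side');b=d['frame'][200:300,270:380,::-1]
cv2.imwrite('pics/b.png',cv2.resize(np.hstack([a,b]),(792,360),interpolation=2))"
```

```text
clock: 4.85
ee_pos: [0.5355, -0.0507, 0.0813]
tcp_rot: [[0.408, 0.913, -0.007], [0.913, -0.408, 0.0], [-0.003, -0.006, -1.0]]
ft_force: [0.1, -0.8, 0.1]
opening: 0.0321
finger_force: 0.0
```

View pics/b.png

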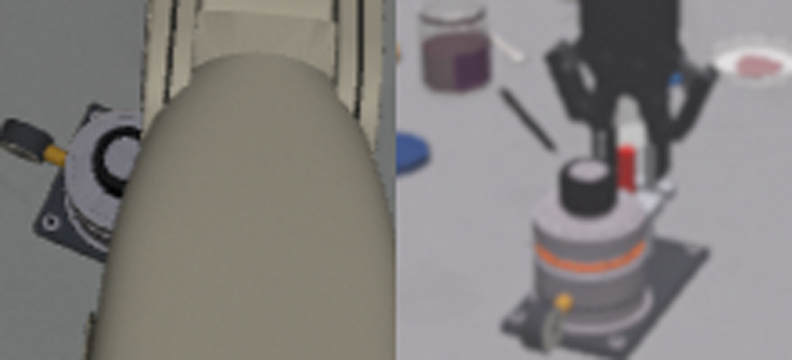

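The side view shows the red handle (px 627,170 in the crop) standing between the two fingers. I'll correct the lag and then close.

```bash
python3 -m crank '[[0,0,0,0,0,0],[0,0,0,0,0,0]]'; python3 -m crank '[[0,0,0,0,0,0]]'
```

```text
clock: 5.12
ee_pos: [0.54, -0.0501, 0.0859]
tcp_rot: [[0.407, 0.914, 0.003], [0.914, -0.407, -0.0], [0.001, 0.003, -1.0]]
ft_force: [-0.2, 0.2, 0.1]
opening: 0.032
finger_force: 0.0
clock: 5.2
ee_pos: [0.5399, -0.0499, 0.0857]
tcp_rot: [[0.406, 0.914, 0.003], [0.914, -0.406, -0.0], [0.001, 0.003, -1.0]]
ft_force: [0.6, -0.7, -0.4]
opening: 0.0323
finger_force: 0.0
```

```bash
python3 -m crank '[[-0.05,0.1,-0.2,0,0,0],[0,0,0,0,0,0],[0,0,0,0,0,0],[0,0,0,0,0,0],[0,0,0,0,0,0],[0,0,0,0,0,0],[0,0,0,0,0,0]]' 0.5 40
```

```text
clock: 5.78
ee_pos: [0.5394, -0.0487, 0.0828]
tcp_rot: [[0.406, 0.914, 0.002], [0.914, -0.406, -0.0], [0.0, 0.002, -1.0]]
ft_force: [2.7, -0.6, 1.4]
opening: 0.0121
finger_force: 39.0
```

```bash
python3 -m crank '[[0,0,0.4,0,0,0],[0,0,0.8,0,0,0],[0,0,1,0,0,0],[0,0,1,0,0,0],[0,0,1,0,0,0],[0,0,0.6,0,0,0],[0,0,0,0,0,0],[0,0,0,0,0,0],[0,0,0,0,0,0]]'; python3 -m crank '[[0,0,0,0,0,0]]'; python3 - <<'E'
from h import *
r=measure()
for n in r:
    c,P,uv,C,near,red=r[n]; print(n,red.sum(), P[red].min(0).round(4) if red.any() else '',P[red].max(0).round(4)if red.any() else '',np.median(P[red],0).round(4)if red.any() else '')
b=r['side'][0]['frame'][180:280,270:380,::-1]
cv2.imwrite('pics/c.png',cv2.resize(b,(660,600),interpolation=2))
E
```

```text
clock: 6.53
ee_pos: [0.5377, -0.0485, 0.1298]
tcp_rot: [[0.406, 0.914, -0.002], [0.914, -0.406, 0.0], [-0.0, -0.002, -1.0]]
ft_force: [-0.6, -0.1, -0.5]
opening: 0.0128
finger_force: 39.3
clock: 6.62
ee_pos: [0.5377, -0.0485, 0.1296]
tcp_rot: [[0.406, 0.914, -0.002], [0.914, -0.406, 0.0], [-0.001, -0.002, -1.0]]
ft_force: [-0.6, 0.0, -0.8]
opening: 0.0124
finger_force: 39.3
top 0   
side 28 [ 0.536  -0.0511  0.1149] [ 0.5414 -0.0375  0.158 ] [ 0.5387 -0.0437  0.1392]
```

View pics/c.png

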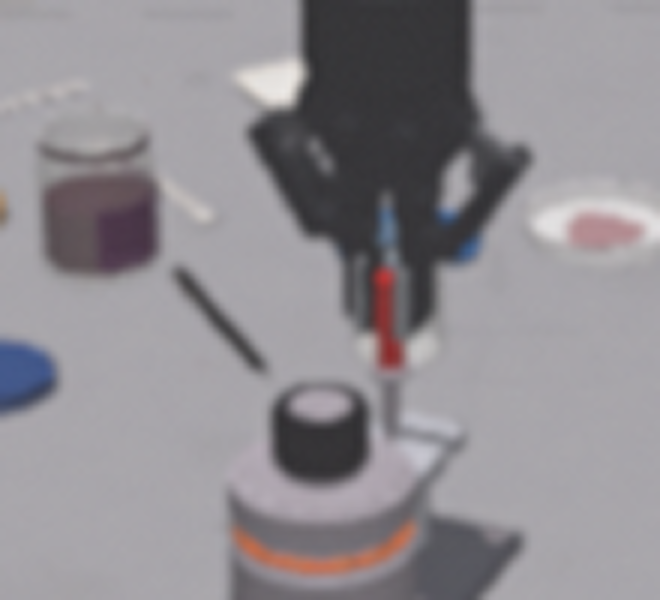

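The pin came up with the gripper: red top at about px (334,225), collar (335,242), tip (335,251). It looks slightly tilted, so I'll check that against the projected vertical.

```bash
python3 - <<'E'
from h import *
c,P,uv,C,near,red=measure()['side']
R=np.array(c["R"]);t=np.array(c["t"])
def pr(X): y=R@X+t; return np.array([c["fx"]*y[0]/y[2]+c["cx"],c["fy"]*y[1]/y[2]+c["cy"]])
s=bot.observe()['ee_pos']
for z in(.150,.106,.072): print(z,pr(np.array([s[0],s[1],z])).round(1))
f=c["frame"].astype(int)
for v in range(220,256):
    row=f[v,325:345]; w=np.clip(row[:,0]-row[:,1:].max(1)-30,0,None)
    print(v,(w*np.arange(325,345)).sum()/w.sum() if w.sum()>20 else None, row.sum(1)[3:].tolist())
q=P[red];i=np.argsort(q[:,2])
print(np.c_[q[i],uv[red][i]].round(3))
E
```

```text
0.15 [334.1 227.8]
0.106 [334.3 242.2]
0.072 [334.4 253.1]
220 None [170, 166, 168, 168, 215, 279, 314, 297, 218, 170, 163, 167, 172, 173, 170, 169, 169]
221 None [177, 189, 177, 166, 179, 228, 286, 294, 227, 173, 166, 170, 169, 164, 170, 170, 169]
222 None [224, 265, 240, 183, 165, 220, 311, 335, 251, 175, 166, 169, 166, 166, 173, 180, 186]
223 None [269, 329, 288, 200, 167, 224, 317, 345, 269, 194, 168, 165, 166, 177, 215, 263, 275]
224 None [260, 312, 268, 189, 181, 241, 303, 318, 292, 244, 196, 169, 166, 190, 276, 361, 395]
225 333.36619718309856 [245, 283, 247, 187, 209, 267, 300, 307, 321, 297, 228, 172, 162, 198, 301, 413, 466]
226 333.3681818181818 [242, 280, 245, 195, 219, 273, 291, 295, 317, 299, 230, 171, 165, 200, 306, 423, 486]
227 333.3354037267081 [243, 280, 248, 192, 212, 251, 262, 275, 307, 291, 224, 174, 163, 199, 304, 422, 484]
228 333.25925925925924 [247, 280, 245, 191, 200, 230, 243, 263, 305, 291, 224, 171, 161, 197, 300, 421, 481]
229 333.2307692307692 [250, 279, 246, 191, 200, 230, 240, 260, 306, 296, 225, 176, 163, 199, 301, 421, 483]
230 333.2201834862385 [2
[... 3459 characters left out ...]
 2.32e+02]
 [ 5.39e-01 -4.30e-02  1.43e-01  3.34e+02  2.31e+02]
 [ 5.41e-01 -4.20e-02  1.44e-01  3.33e+02  2.31e+02]
 [ 5.39e-01 -4.40e-02  1.45e-01  3.34e+02  2.30e+02]
 [ 5.41e-01 -4.30e-02  1.46e-01  3.33e+02  2.30e+02]
 [ 5.38e-01 -4.40e-02  1.49e-01  3.34e+02  2.29e+02]
 [ 5.41e-01 -4.30e-02  1.49e-01  3.33e+02  2.29e+02]
 [ 5.38e-01 -4.50e-02  1.51e-01  3.34e+02  2.28e+02]
 [ 5.41e-01 -4.30e-02  1.52e-01  3.33e+02  2.28e+02]
 [ 5.38e-01 -4.70e-02  1.53e-01  3.34e+02  2.27e+02]
 [ 5.41e-01 -4.60e-02  1.54e-01  3.33e+02  2.27e+02]
 [ 5.41e-01 -5.30e-02  1.57e-01  3.33e+02  2.25e+02]
 [ 5.41e-01 -4.40e-02  1.58e-01  3.33e+02  2.26e+02]
 [ 5.38e-01 -4.40e-02  1.58e-01  3.34e+02  2.26e+02]]
```

The pin is upright in the grip: shank column is about 334.6 against 334.4 for the vertical, and its origin is at z≈0.107. Going over the notch.

```bash
python3 -m crank '[[-0.4,-0.7,0,0,0,0],[-0.5,-0.95,0,0,0,0],[-0.4,-0.7,0,0,0,0],[-0.14,-0.3,0,0,0,0],[0,0,0,0,0,0],[0,0,0,0,0,0],[0,0,0,0,0,0]]'; python3 -m crank '[[0,0,0,0,0,0]]'
```

```text
clock: 7.4
ee_pos: [0.5242, -0.0752, 0.1304]
tcp_rot: [[0.406, 0.914, 0.0], [0.914, -0.406, 0.0], [0.0, 0.0, -1.0]]
ft_force: [0.0, 0.8, -0.0]
opening: 0.0124
finger_force: 39.3
clock: 7.48
ee_pos: [0.5243, -0.075, 0.1304]
tcp_rot: [[0.406, 0.914, 0.0], [0.914, -0.406, 0.0], [0.0, 0.0, -1.0]]
ft_force: [0.6, -0.8, -1.2]
opening: 0.0126
finger_force: 39.3
```

```bash
python3 -m crank '[[-0.1,0,-0.5,0,0,0],[0,0,-0.5,0,0,0],[0,0,-0.5,0,0,0],[0,0,-0.4,0,0,0],[0,0,-0.3,0,0,0],[0,0,0,0,0,0],[0,0,0,0,0,0],[0,0,0,0,0,0]]'; python3 -c "
from h import *
c=bot.camera('side')
cv2.imwrite('pics/d.png',cv2.resize(c['frame'][200:275,290:380,::-1],(720,600),interpolation=2))"
```

```text
clock: 8.15
ee_pos: [0.5233, -0.0751, 0.1084]
tcp_rot: [[0.406, 0.914, 0.0], [0.914, -0.406, -0.0], [0.0, 0.0, -1.0]]
ft_force: [-0.4, 0.2, -0.8]
opening: 0.0128
finger_force: 39.3
```

View pics/d.png

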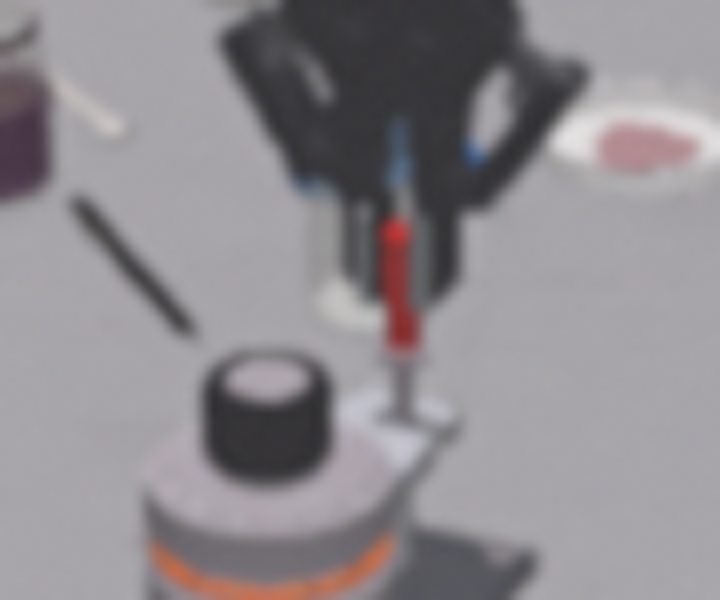

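The shank (crop 403,415) has gone into the dark slot with no contact force. I'll lower it the rest of the way.

```bash
python3 -m crank '[[0,0,-0.5,0,0,0],[0,0,-0.6,0,0,0],[0,0,-0.6,0,0,0],[0,0,-0.4,0,0,0],[0,0,-0.3,0,0,0],[0,0,0,0,0,0],[0,0,0,0,0,0],[0,0,0,0,0,0]]'
```

```text
clock: 8.87
ee_pos: [0.5233, -0.0752, 0.0844]
tcp_rot: [[0.406, 0.914, 0.0], [0.914, -0.406, -0.0], [0.0, 0.0, -1.0]]
ft_force: [0.6, 0.1, -0.2]
opening: 0.0125
finger_force: 39.3
```

```bash
python3 -m crank '[[0,0,-0.1,0,0,0],[0,0,-0.06,0,0,0],[0,0,0,0,0,0],[0,0,0,0,0,0]]'; python3 -m crank '[[0,0,0,0,0,0],[0,0,0,0,0,0],[0,0,0,0,0,0],[0,0,0,0,0,0],[0,0,0,0,0,0],[0,0,0,0,0,0]]' 3.2
```

```text
clock: 9.2
ee_pos: [0.5232, -0.0751, 0.0828]
tcp_rot: [[0.406, 0.914, 0.0], [0.914, -0.406, -0.0], [0.0, 0.0, -1.0]]
ft_force: [0.2, -0.7, -0.5]
opening: 0.0125
finger_force: 39.3
clock: 9.7
ee_pos: [0.5231, -0.0751, 0.0827]
tcp_rot: [[0.406, 0.914, 0.0], [0.914, -0.406, -0.0], [0.0, 0.0, -1.0]]
ft_force: [-0.7, -0.4, -0.0]
opening: 0.0319
finger_force: 0.0
```

```bash
python3 -m crank '[[0,0,1,0,0,0],[0,0,2,0,0,0],[0,0,3,0,0,0],[0,0,3,0,0,0],[0,0,2,0,0,0.12],[0.8,1.8,0,0,0,0.12],[0.8,1.8,0,0,0,0.12],[0.9,1.8,0,0,0,0.12],[0.9,1.8,0,0,0,0.12],[0.9,1.6,0,0,0,0.12]]'; python3 -m crank '[[0,0,0,0,0,0.12],[0,0,0,0,0,0.12],[0,0,0,0,0,0.12],[0,0,0,0,0,0.12],[0,0,0,0,0,0.12],[0,0,0,0,0,0.12],[0,0,0,0,0,0.12],[0,0,0,0,0,0.12],[0,0,0,0,0,0.12],[0,0,0,0,0,0.12]]' 6.5; python3 -m crank '[[0,0,0,0,0,0.12],[0,0,0,0,0,0.12],[0,0,0,0,0,0.12],[0,0,0,0,0,0.12],[0,0,0,0,0,0.12],[0,0,0,0,0,0.12],[0,0,0,0,0,0.12],[0,0,0,0,0,0.12],[0,0,0,0,0,0],[0,0,0,0,0,0]]'; python3 - <<'E'
from h import *
s=bot.observe();print(s['joint_pos'].round(1),s['ee_pos'].round(4))
c,P,uv,C,near,red=measure()['side']
q=P[red];print(q.min(0).round(4),q.max(0).round(4),np.median(q,0).round(4),uv[red].mean(0))
k=near&(P[:,2]>.112)&(P[:,2]<.135)&(np.hypot(P[:,0]-.567,P[:,1]-.0135)<.04)
print(cv2.minEnclosingCircle(P[k][:,:2].astype(np.float32)),P[k].min(0),P[k].max(0))
cv2.imwrite('pics/e.png',cv2.resize(c['frame'][185:275,275:383,::-1],(720,600),interpolation=2))
E
```

```text
clock: 10.53
ee_pos: [0.5665, 0.0139, 0.1938]
tcp_rot: [[-0.303, 0.953, 0.001], [0.953, 0.303, 0.0], [-0.0, 0.001, -1.0]]
ft_force: [0.3, 0.2, 0.8]
opening: 0.032
finger_force: 0.0
clock: 11.37
ee_pos: [0.5661, 0.0129, 0.1936]
tcp_rot: [[-0.998, 0.063, 0.001], [0.063, 0.998, -0.0], [-0.001, 0.0, -1.0]]
ft_force: [0.0, -0.1, 0.5]
opening: 0.0647
finger_force: 0.0
clock: 12.2
ee_pos: [0.5662, 0.0129, 0.1933]
tcp_rot: [[-0.631, -0.776, 0.001], [-0.776, 0.631, 0.0], [-0.0, -0.0, -1.0]]
ft_force: [-0.4, -0.2, -0.1]
opening: 0.065
finger_force: 0.0
[  1.3  22.3   6.5  74.2  -0.  -49.6] [0.5662 0.0129 0.1933]
[ 0.5196 -0.0748  0.0717] [ 0.5252 -0.0635  0.1095] [ 0.5224 -0.0699  0.0912] [340.  243.5]
((0.5653772354125977, 0.016992587596178055), 0.024508817121386528) [ 0.54626834 -0.00741437  0.11211773] [0.58841234 0.03683845 0.12730752]
```

View pics/e.png

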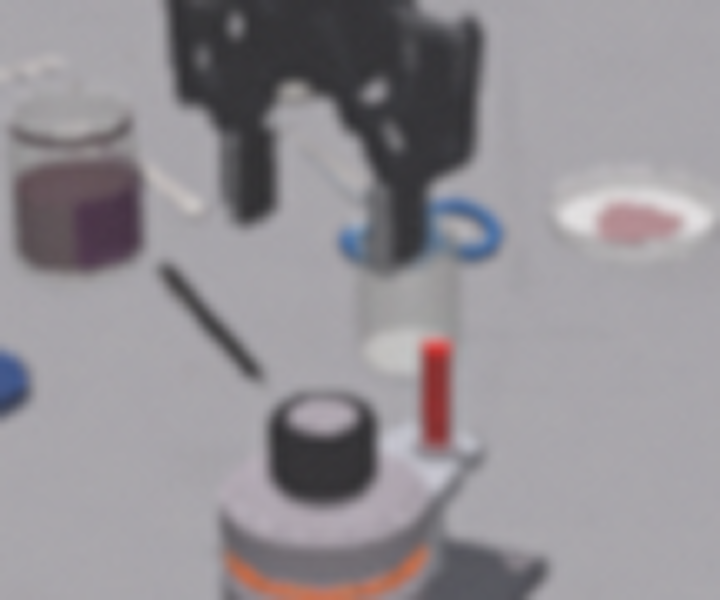

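The pin stands upright in the notch, red top at crop (437,347), z 0.1095 (collar on the plate). I'll descend on the knob.

```bash
python3 -m crank '[[0.08,0.06,-1.5,0,0,0],[0,0,-2,0,0,0],[0,0,-2,0,0,0],[0,0,-2,0,0,0],[0,0,-1.3,0,0,0],[0,0,-0.7,0,0,0],[0,0,0,0,0,0],[0,0,0,0,0,0],[0,0,0,0,0,0]]'; python3 -m crank '[[0,0,-0.25,0,0,0],[0,0,0,0,0,0],[0,0,0,0,0,0],[0,0,0,0,0,0],[0,0,0,0,0,0],[0,0,0,0,0,0],[0,0,0,0,0,0]]' 3.5 50
```

```text
clock: 13.05
ee_pos: [0.5678, 0.0135, 0.0989]
tcp_rot: [[-0.629, -0.778, 0.002], [-0.778, 0.629, 0.0], [-0.001, -0.002, -1.0]]
ft_force: [-0.8, -0.4, 0.4]
opening: 0.065
finger_force: 0.0
clock: 13.63
ee_pos: [0.5684, 0.013, 0.0966]
tcp_rot: [[-0.629, -0.778, 0.004], [-0.778, 0.629, -0.001], [-0.002, -0.003, -1.0]]
ft_force: [2.0, -2.4, 5.8]
opening: 0.0414
finger_force: 50.5
```

```bash
python3 -m crank '[[0,0,-0.02,0,0,-0.1],[0,0,-0.02,0,0,-0.12],[0,0,-0.02,0,0,-0.12],[0,0,-0.02,0,0,-0.12],[0,0,-0.02,0,0,-0.12],[0,0,-0.02,0,0,-0.12],[0,0,-0.02,0,0,-0.12],[0,0,-0.02,0,0,-0.12],[0,0,0,0,0,0],[0,0,0,0,0,0]]'; python3 -c "
from h import *
s=bot.observe();print(s['joint_pos'].round(1),s['torque'])"
```

```text
clock: 14.47
ee_pos: [0.5689, 0.0122, 0.0951]
tcp_rot: [[-0.999, 0.05, 0.005], [0.05, 0.999, -0.002], [-0.005, -0.002, -1.0]]
ft_force: [2.9, -3.7, 5.9]
opening: 0.0418
finger_force: 50.6
[ 1.3 26.6 -2.3 60.9 -0.1  4.2] [-0.95459484 -0.5278905  -0.07761332]
```

```bash
python3 -m crank '[[0.1,-0.12,0.05,0,0,-0.1],[0,0,-0.02,0,0,-0.12],[0,0,-0.02,0,0,-0.12],[0,0,-0.02,0,0,-0.12],[0,0,-0.02,0,0,-0.12],[0,0,-0.02,0,0,-0.12],[0,0,-0.02,0,0,-0.12],[0,0,-0.02,0,0,-0.12],[0,0,0,0,0,0],[0,0,0,0,0,0]]'; python3 -c "
from h import *
s=bot.observe();print(s['joint_pos'].round(1),s['torque'])"
```

```text
clock: 15.3
ee_pos: [0.5687, 0.0112, 0.0936]
tcp_rot: [[-0.55, 0.835, 0.002], [0.835, 0.55, -0.002], [-0.003, 0.001, -1.0]]
ft_force: [0.7, -4.7, 4.9]
opening: 0.0418
finger_force: 50.6
[ 1.2 26.7 -2.3 60.9 -0.1 57.8] [-0.91763462 -0.25952056 -0.09809256]
```

```bash
python3 -m crank '[[0,-0.1,0.0,0,0,-0.1],[0,0,-0.02,0,0,-0.12],[0,0,-0.02,0,0,-0.12],[0,0,-0.02,0,0,-0.12],[0,0,-0.02,0,0,-0.12],[0,0,-0.02,0,0,-0.12],[0,0,-0.02,0,0,-0.10],[0,0,0,0,0,0],[0,0,0,0,0,0]]'; python3 -c "
from h import *
s=bot.observe();print(s['joint_pos'].round(1),s['torque'])"
```

```text
clock: 16.05
ee_pos: [0.568, 0.0108, 0.0923]
tcp_rot: [[0.215, 0.977, 0.001], [0.977, -0.215, -0.001], [-0.001, 0.001, -1.0]]
ft_force: [-0.8, -3.8, 5.8]
opening: 0.042
finger_force: 50.6
[ 1.100e+00  2.680e+01 -2.400e+00  6.080e+01 -1.000e-01  1.035e+02] [-0.65670383  0.01384567 -0.10548865]
```

```bash
for i in 1; do python3 -m crank '[[0,-0.05,-0.02,0,0,-0.06],[0,0,0,0,0,-0.06],[0,0,0,0,0,0]]'; python3 -c "
from h import *
s=bot.observe();print(s['joint_pos'].round(1),s['torque'])"; done;  python3 -m crank '[[0,0,-0.01,0,0,-0.06],[0,0,0,0,0,0],[0,0,0,0,0,0]]'; python3 -c "
from h import *
s=bot.observe();print(s['joint_pos'].round(1),s['torque'])"
```

```text
clock: 16.3
ee_pos: [0.5679, 0.0107, 0.0921]
tcp_rot: [[0.332, 0.943, 0.0], [0.943, -0.332, -0.0], [0.0, 0.0, -1.0]]
ft_force: [0.4, -1.6, 5.9]
opening: 0.0418
finger_force: 50.7
[  1.1  26.8  -2.4  60.7  -0.  110.4] [-0.4550449   0.11284744 -0.13682963]
clock: 16.55
ee_pos: [0.5678, 0.0107, 0.092]
tcp_rot: [[0.385, 0.923, 0.0], [0.923, -0.385, -0.0], [-0.0, 0.0, -1.0]]
ft_force: [-1.8, -2.7, 6.8]
opening: 0.042
finger_force: 50.7
[  1.1  26.8  -2.4  60.7  -0.  113.7] [-0.4613369   0.12765402  0.35236395]
```

```bash
python3 -m crank '[[0,0,0,0,0,-0.06],[0,0,0,0,0,-0.03],[0,0,0,0,0,0],[0,0,0,0,0,0]]'; python3 -c "
from h import *
s=bot.observe();print(s['joint_pos'].round(1),s['torque'])
t=bot.camera('top');cv2.imwrite('pics/f.png',cv2.resize(t['frame'][180:300,240:400,::-1],(800,600),interpolation=2))"
```

```text
clock: 16.88
ee_pos: [0.568, 0.0113, 0.092]
tcp_rot: [[0.462, 0.887, 0.001], [0.887, -0.462, 0.0], [0.0, 0.001, -1.0]]
ft_force: [-0.3, -1.3, 7.0]
opening: 0.0415
finger_force: 50.6
[  1.1  26.8  -2.4  60.7   0.  118.7] [-0.42415716  0.01306023  1.62129488]
```

```bash
python3 - <<'E'
from h import *
a=cv2.imread('pics/f.png');c=bot.camera('side')
b=cv2.resize(c['frame'][190:310,270:380,::-1],(440,480),interpolation=2)
o=np.zeros((480,800,3),np.uint8);o[:270,:360]=cv2.resize(a,(360,270));o[:,360:]=b
cv2.imwrite('pics/g.png',o)
E
```

```text
(no output)
```

View pics/g.png

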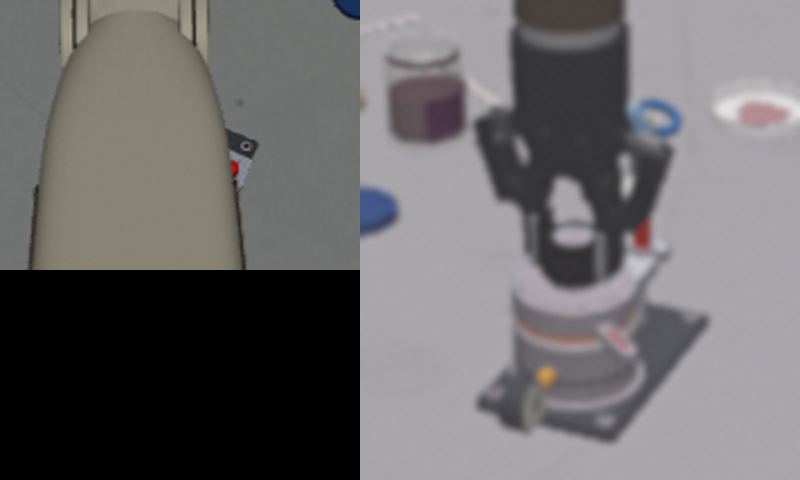

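The side view shows the tab's red line at full px (334,274.5), swung round to the front. I'll check its angle against the seated 120° in the world.

```bash
python3 - <<'E'
from h import *
c=bot.camera('side')
P,uv=cloud(c,np.ones((480,640),bool));C=c["frame"][uv[:,1],uv[:,0]].astype(int)
m=(abs(uv[:,0]-334)<9)&(abs(uv[:,1]-274.5)<9)&(C[:,0]-C[:,1]>35)&(C[:,0]-C[:,2]>25)&(uv[:,0]>328)
q=P[m]; print(m.sum())
for u,v in [(334.25,274.5),*([uv[m].mean(0)] if m.any() else [])]:
    X=px2w(c,u,v,plane=.075); d=X[:2]-[.5675,.0125]; print(u,v,X.round(4),np.degrees(np.arctan2(d[1],d[0])),np.hypot(*d))
E
```

```text
6
334.25 274.5 [0.538  0.0696 0.075 ] 117.36051129429518 0.06426010396834034
334.0 274.5 [0.5386 0.0696 0.075 ] 116.85243278094546 0.06396424754806984
```

Seated: the tab agrees within measurement error and the torque rose to 1.6 N m. Backing off a quarter turn plus the wind-up.

```bash
python3 -m crank '[[0,0,0,0,0,0.1],[0,0,0.02,0,0,0.12],[0,0,0.02,0,0,0.12],[0,0,0.02,0,0,0.12],[0,0,0.02,0,0,0.12],[0,0,0.02,0,0,0.12],[0,0,0.02,0,0,0.12],[0,0,0.02,0,0,0.12],[0,0,0.02,0,0,0.12],[0,0,0.02,0,0,0.12]]';  python3 -m crank '[[0,0,0.02,0,0,0.12],[0,0,0.02,0,0,0.12],[0,0,0.02,0,0,0.12],[0,0,0.02,0,0,0.12],[0,0,0,0,0,0],[0,0,0,0,0,0],[0,0,0,0,0,0],[0,0,0,0,0,0]]'; python3 - <<'E'
from h import *
s=bot.observe();print(s['joint_pos'].round(1),s['torque'],np.degrees(np.arctan2(s['tcp_rot'][1,1],s['tcp_rot'][0,1])))
t=bot.camera('top');c=bot.camera('side')
o=np.hstack([cv2.resize(x['frame'][190:310,260:380,::-1],(400,400),interpolation=2) for x in (t,c)])
cv2.imwrite('pics/i.png',o)
P,uv=cloud(c,np.ones((480,640),bool));C=c["frame"][uv[:,1],uv[:,0]].astype(int)
m=(abs(P[:,0]-.5225)<.012)&(abs(P[:,1]+.07)<.02)&(C[:,0]>120)&(C[:,1]<80)
print(m.sum(),P[m].max(0),np.median(P[m],0))
m=(P[:,2]>.066)&(P[:,2]<.09)&(np.hypot(P[:,0]-.5675,P[:,1]-.0125)>.052)&(np.hypot(P[:,0]-.5675,P[:,1]-.0125)<.085)&(P[:,0]<.55)&(P[:,1]>-.04)
print(m.sum(),np.median(P[m],0) if m.any() else'')
E
```

```text
clock: 17.87
ee_pos: [0.5684, 0.0115, 0.0939]
tcp_rot: [[-0.644, 0.765, 0.002], [0.765, 0.644, 0.002], [0.0, 0.002, -1.0]]
ft_force: [-0.2, -0.7, 4.1]
opening: 0.0416
finger_force: 50.4
clock: 18.53
ee_pos: [0.5684, 0.0117, 0.0946]
tcp_rot: [[-0.923, 0.386, 0.002], [0.386, 0.923, 0.002], [-0.001, 0.002, -1.0]]
ft_force: [0.3, 0.2, 4.6]
opening: 0.042
finger_force: 50.5
[ 1.1 26.7 -2.2 61.   0.1 23.8] [ 0.1563878  -0.13517564  0.10553827] 67.3239977761398
42 [ 0.525254   -0.06369725  0.1113918 ] [ 0.52239334 -0.06936109  0.09030571]
42 [ 0.50921287 -0.01720441  0.07542101]
```

View pics/i.png

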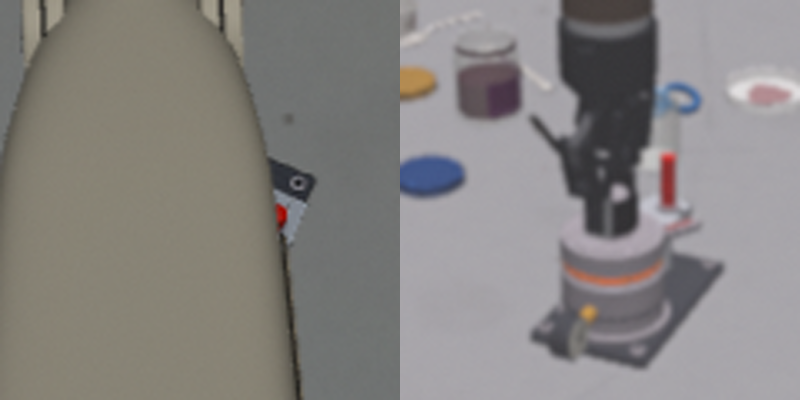

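The tab (crop 685,225) now points to about 207°, against a target of 210°±15°. The pin is still upright and the grip is 50 N, 3 mm from the knob's middle. Handing in.

```bash
python3 -c "
from workcell import bot
print(bot.finish_job())"
```

```text
the job is handed in; nothing more can be done
None
```

The job is handed in at about 18.5 s of the 61 s: the pin is parked upright in the notch and released, the cap was screwed down to its stop and backed off about 87° by camera (target 90° ± 15°), and the knob is still gripped at 50 N; I did not re-measure the bystanders, and the hand-in returned no verdict.

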